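# Start the kiln with its spring-return key

## Robot

A 7-joint arm with a two-finger parallel gripper is mounted at the origin on the work surface. World frame = base frame: x ahead of the robot, y to its left, z up, the work surface at z = 0. Lengths are in m, angles in rad, forces in N, time in s.
With the tool pointing down it reaches from about 0.425 to 0.925 m from the base axis. Payload 6.8 kg.
Tool frame: the origin (TCP) lies at the very end of the fingers, on their centre line; the grasp point (between the pads) lies 19 mm behind it; y points along the fingers, z is the direction in which the jaws open and shut, and the axes are right-handed (so a half turn about y gives the same grasp; the last joint's range is limited). The gripper opens to 85 mm and grips with 20 to 120 N. Pads are 22 mm wide; open, the fingers measure 114 mm over their backs; the gripper's body (76 mm by 85 mm) begins 54 mm behind the grasp point. The pads swing forward as they close: fully open they stand 13 mm farther back than shut.
Start: joints at [1.071, 0.477, 0.022, 1.555, -0.011, 1.109, -0.083], TCP at [0.258, -0.624, 0.231] pointing down, gripper open.
Joint ranges: [-2.96, 2.96], [-0.34, 2.1], [-1.41, 1.46], [0.24, 2.44], [-1.37, 4.51], [0.17, 1.92], [-2.96, 2.96]. Speed limits (rad/s): [2.39, 2.39, 3.14, 3.14, 3.14, 3.14, 3.14].

## Interface

Orientations are given as [roll, pitch, yaw] about the fixed x, y, z axes, in that order (R = Rz(yaw) Ry(pitch) Rx(roll)).
In Python, from bench import get_obs, snapshot, hand_in gives the robot as it stands. The module is installed in compiled form; this text tells all that it offers.
- The arm moves only by the shell command python3 -m crank 'ROWS'. ROWS is JSON, a list of rows, each an object of numbers: "rx", "ry", "rz": the turn, a rotation vector about the tool's x, y, z in rad; "x", "y", "z": the shift along the tool's x, y, z in mm; "gripper": the opening, from 0 (shut) to 1 (fully open). In form: [{"rx": .., "ry": .., "rz": .., "x": .., "y": .., "z": .., "gripper": ..}, ...]. A call has exactly 10 rows; each row is the pose to reach, as a shift and turn from the pose commanded when the call began, along the tool's axes at that moment; what a row does not reach only later rows make up. A row lasts 1/12 s, in which the tool goes at most 41.7 mm and 7.16 degrees, less where a joint would pass 70% of its speed; a pose out of reach is approached as far as the arm can. A call with a gripper value outside its range is refused whole. The fingers move at their own pace and stop on an object; the grip force is fixed at half the most. Time passes only in rows, so rows that repeat a pose let the fingers close, or fill a call up. It gives the time, the measured TCP pose, the force and the opening at its end, in the units of the state.
- get_obs(): the state, without advancing time (a new reading comes with each control period).
- snapshot(name): name is "scene" or "side" or "wrist"; returns a dict with "img" (480x640x3 uint8, red, green, blue), "fx", "fy", "cx", "cy" (pixels), "rvec" (rotation vector, rad) and "tvec" (3), from world to camera coordinates, as OpenCV has them. Camera axes: x right, y down, z forward; pixel columns grow to the right and rows downward; lengths in m; the calibration is good to about 2 mm. A picture is of the moment at which its call begins. There is no depth.
- hand_in(): hands the job in, once; it reports no verdict.
The state is a dict: "clock": time; "q": joint angles; "dq": joint speeds; "effort": joint torques, N m; "eef_pos": TCP position; "eef_rot": TCP orientation; "force": force on the tool from outside, world axes, zero at the start; "moment": the same for the moment, N m; "finger_gap": finger opening in m.
Only numpy, scipy, OpenCV 4.12 (cv2) and the standard library are available. Lean on these libraries where they do the work, as an engineer would, in place of code of your own. Each camera call takes 0.05 s, during which the arm holds its last target.

## Task

Take the red key out of the wooden key block, push it fully home into the key slot on top of the grey kiln switch box, working it past the sticky pins, and turn it a quarter turn clockwise (seen from above) against the spring. Finish while still gripping the key and holding it turned: if you let go, it springs back. Leave the blue key, the bowl, the mug and the brush where they are.

Things in the scene. Friction and masses are not known exactly. Their poses are not given: they have to be found in the camera images.
- red_key: Loose upright key, 80 mm tall, 40 g. Origin: centre of the blade's lower tip; z up the key, x along its width. Steel blade 12 (x) by 5 mm (y), round-edged tip, 0 to 26 mm up; round neck 4.8 mm thick, 26 to 38 mm; flat red collar 20 mm across, 38 to 44 mm, its underside is the shoulder that seats. The blade is symmetric: it fits either way round.
- red_bow (a point): Middle of the red key's bow, the part to grip: flat red plastic 28 (x) by 12 mm (y) by 36 mm tall, centred on the key's axis 62 mm above the tip, reaching from 44 to 80 mm. Close on its 12 mm thickness, along the key's y. Axes as the key's.
- blue_key: Bystander: a blue key of the same shape, origin and axes, in the other slot of the key block, 64 mm away.
- key_block: Fixed wooden block 125 (x) by 50 (y) by 55 mm tall, origin at the centre of its underside. Two upright key slots at x = -32 and +32 mm, 14 by 7 mm, 45 mm deep, long side along x. The keys stand in them, collars on the block's top, tips 17 mm above the table; which key is in which slot varies. A key must rise 40 mm to clear.
- switch_box: Fixed grey box 130 (x) by 150 (y) by 100 mm tall, origin at the centre of its underside. In the middle of its top is the key slot with a brass bezel; two small lamps stand 11 mm above its top at y = +52 mm, x = -20 and +20 mm. White mark at the slot's +x, green mark at its -y.
- keyway (a point): Centre of the key slot's mouth on the box's top, 100 mm above the table; z up, x along the slot. Slot 13.6 (x) by 6.6 mm (y), 2 mm chamfer, through the fixed 8 mm top plate and then the turning lock plug below. Home: collar on the plate, tip 38 mm below the mouth. The key can turn only when home within about 3 mm; before that the fixed plate holds the blade.
- pins (a point): Point on the slot's axis 23 mm below the mouth, between two hidden sticky spring pins with round ends, one from each long side. They catch the tip about 16 and 26 mm in. A straight push sticks there at 8 N and may need up to 30 N; turning the key to and fro by about 0.1 rad with a light push lets it slip past.
- lock (a joint): Angle of the lock plug, rad: 0 at rest, in line with the keyway's x; grows as the key turns clockwise seen from above, to a stop at 1.62 (quarter turn 1.57). A spring turns it back to 0 if let go: 0.06 N m at the start, 0.16 at a quarter. The key has about 0.15 rad of play in it. A red pointer on the bezel turns with it, from the white mark to the green.
- bowl: Bystander: blue glazed bowl, 90 mm across, 50 mm tall, origin at the centre of its underside.
- mug: Bystander: terracotta mug, 74 mm across, 85 mm tall, origin at the centre of its underside.
- brush: Bystander: a brush lying on the table along its x axis, origin at its middle.
Things that resemble listed ones, but are neither listed nor needed, are in the scene too. Of the things that look like the red_key, the smaller one is meant. There is more than one size of the switch_box; the one meant has the size given above.

How it is judged:
On the way, in this order (a step that is already met when the one before it is completed fails the run):
1. the red key is fully home in the keyway, not yet turned (z of red_key in the frame of keyway below -0.034 m and horizontal distance between red_key and keyway below 0.006 m and value of joint lock below 0.5 rad), for 0.1 s.
2. the key in the lock is turned about a quarter, by the gripper (value of joint lock above 1.25 rad and z of red_key in the frame of keyway below -0.034 m and contact force between the fingers and red_key above 1 N), for 0.2 s.
At the end, for the whole second after the job is handed in: Red key home in the lock (tip 34 mm or more below the mouth, within 6 mm of its axis, upright within 10 degrees), lock held at 1.25 rad or more, fingers still on the key (over 1 N); blue key, bowl, mug and brush within 30 mm of where they began (all of step 2 and horizontal distance between red_key and keyway below 0.006 m and angle between red_key's own z axis and vertical below 0.17 rad and distance of each of blue_key, bowl, mug, brush from where it was at the start of the episode below 0.03 m); the arm keeps its last pose, push and grip.
It fails at once if the blue key is pulled out or knocked away (distance of blue_key from where it was at the start of the episode above 0.03 m).
It fails at once if the bowl, mug or brush is pushed away (distance of any of bowl, mug, brush from where it was at the start of the episode above 0.03 m).
It also fails if it takes over 51 s, if anything falls off the work surface, if the arm or the gripper's body presses on something with over 40 N, if the wrist force passes 120 N, or if a joint passes its speed limit or range.

## Working session

There is one attempt and no reset: what is moved stays moved. The work goes in short steps, Python scripts to look and compute and a shell command to move; the robot and the scene stay as the last step left them, time stands still between calls to the robot, and variables do not carry over. Pictures are saved under pics/ and viewed, and the job is handed in when it is done.

```bash
mkdir -p pics; ls
cat > h.py <<'E'
import numpy as np, cv2, pickle
from bench import get_obs, snapshot
from scipy.spatial.transform import Rotation as R
def snap(name,fn):
    s=snapshot(name); cv2.imwrite(f'pics/{fn}.png',s['img'][:,:,::-1]); pickle.dump(s,open(f'pics/{fn}.pkl','wb')); return s
def load(fn): return pickle.load(open(f'pics/{fn}.pkl','rb'))
def ray(s,u,v):
    Rm=cv2.Rodrigues(np.array(s['rvec'],float))[0]; t=np.array(s['tvec'],float).ravel()
    d=Rm.T@np.array([(u-s['cx'])/s['fx'],(v-s['cy'])/s['fy'],1]); c=-Rm.T@t
    return c,d/np.linalg.norm(d)
def onz(s,u,v,z):
    c,d=ray(s,u,v); return c+d*(z-c[2])/d[2]
def tri(obs):
    A=np.zeros((3,3));b=np.zeros(3);rs=[ray(*o) for o in obs]
    for c,d in rs:
        P=np.eye(3)-np.outer(d,d);A+=P;b+=P@c
    x=np.linalg.solve(A,b); return x,[np.linalg.norm((np.eye(3)-np.outer(d,d))@(x-c)) for c,d in rs]
def proj(s,p):
    return cv2.projectPoints(np.array(p,float).reshape(-1,1,3),np.array(s['rvec'],float),np.array(s['tvec'],float),np.array([[s['fx'],0,s['cx']],[0,s['fy'],s['cy']],[0,0,1.]]),None)[0].reshape(-1,2)
E
python3 - <<'E'
from h import *
for n in ['scene','side','wrist']:
    s=snap(n,n+'0'); c,d=ray(s,320,240); print(n,s['fx'],c.round(3),d.round(3))
o=get_obs(); print(o)
print(R.from_euler('xyz',o['eef_rot']).as_matrix().round(3))
E
```

```text
pics
scene 614.1952654975979 [1.28  0.669 1.251] [-0.431 -0.444 -0.786]
side 437.6829396560081 [ 0.212 -0.414  0.808] [ 0.471  0.431 -0.77 ]
wrist 390.4023088853871 [ 0.335 -0.591  0.374] [-0.307 -0.112 -0.945]
{'clock': 0.15, 'q': array([ 1.07086309,  0.47758998,  0.02237612,  1.5561787 , -0.01143509,
        1.10931147, -0.08310335]), 'dq': array([ 9.27183556e-04, -2.87907232e-03, -1.08812796e-03, -3.93621652e-03,
        1.22721668e-04, -1.34363896e-04,  5.26963628e-05]), 'effort': array([ 2.43631323e-03, -5.96923256e+01,  1.60981581e+00, -2.81489664e+01,
        1.26333014e-02,  6.54370466e-03,  2.73844529e-05]), 'eef_pos': array([ 0.25756637, -0.62345491,  0.23058251]), 'eef_rot': array([-1.57214620e+00, -1.64994276e-04, -2.74974162e+00]), 'force': array([-0.29860154,  0.27107057, -0.81917348]), 'moment': array([ 0.02723419, -0.01952939,  0.01904147]), 'finger_gap': 0.08547565276869054}
[[-0.924 -0.001  0.382]
 [-0.382  0.001 -0.924]
 [ 0.    -1.    -0.001]]
```

View pics/scene0.png

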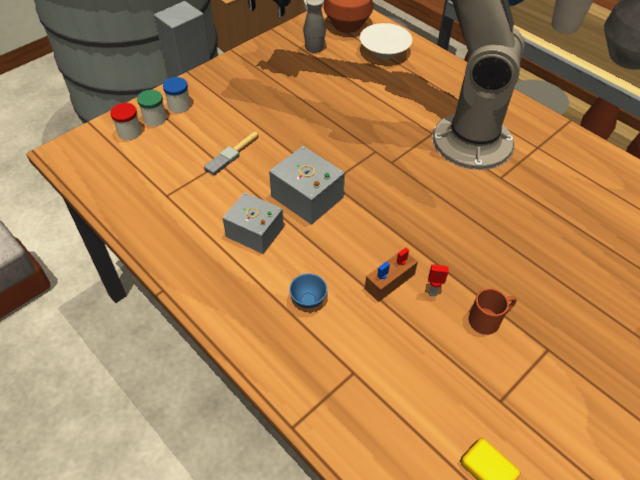

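View pics/side0.png

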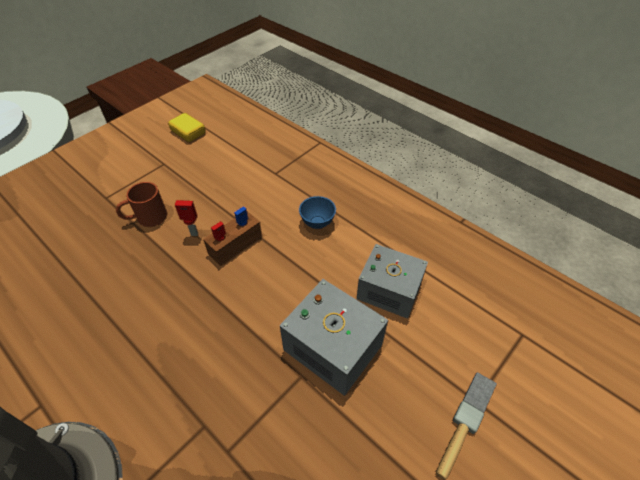

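View pics/wrist0.png

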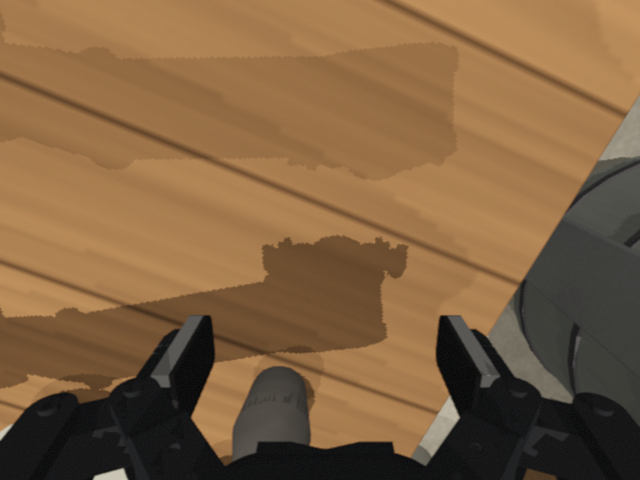

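Scene: there are two red keys, one in the block at (403,257) next to the blue key (383,270), and a larger one standing on its own at (438,275). There are also two grey boxes, at (307,180) and (253,220). I'll enlarge these and measure them.

Run:
```python
from h import *
a=load('scene0')['img'][:,:,::-1];b=load('side0')['img'][:,:,::-1]
c1=cv2.resize(a[140:300,215:375],(600,600),interpolation=cv2.INTER_CUBIC)
cv2.imwrite('pics/c_boxscene.png',c1)
c2=cv2.resize(b[235:400,270:435],(600,600),interpolation=cv2.INTER_CUBIC)
cv2.imwrite('pics/c_boxside.png',c2)
k1=cv2.resize(a[235:305,360:455],(399*2,294*2),interpolation=cv2.INTER_CUBIC)
k2=cv2.resize(b[190:270,170:270],(750,600),interpolation=cv2.INTER_CUBIC)
cv2.imwrite('pics/c_k1.png',k1);cv2.imwrite('pics/c_k2.png',k2)
```

```text
(no output)
```

View pics/c_boxscene.png

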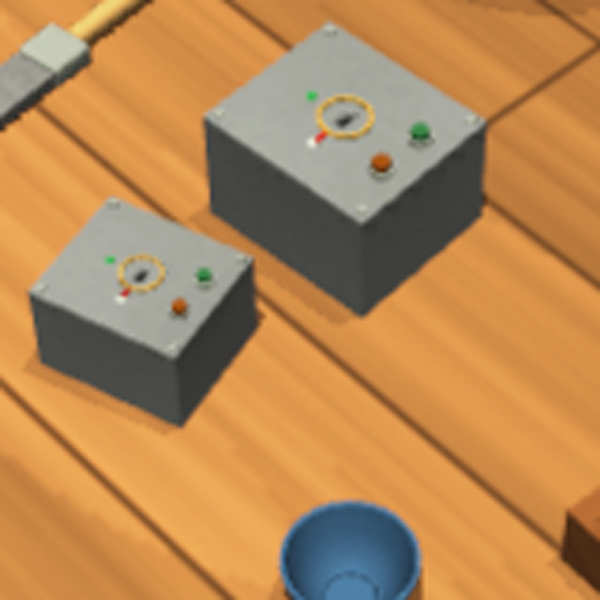

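View pics/c_boxside.png

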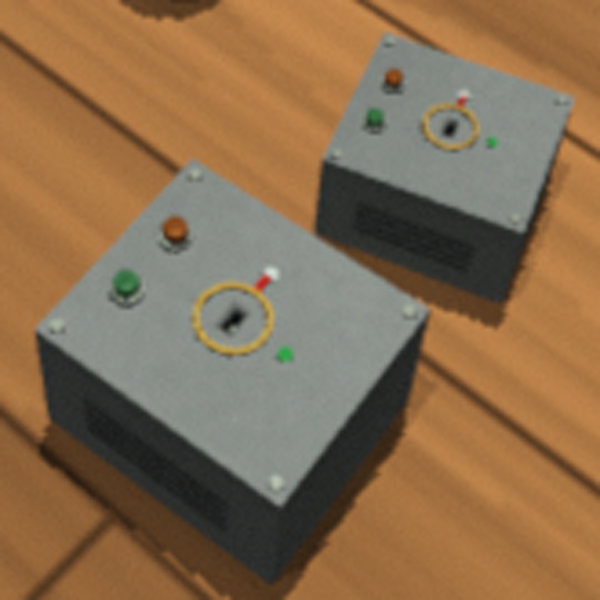

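View pics/c_k1.png

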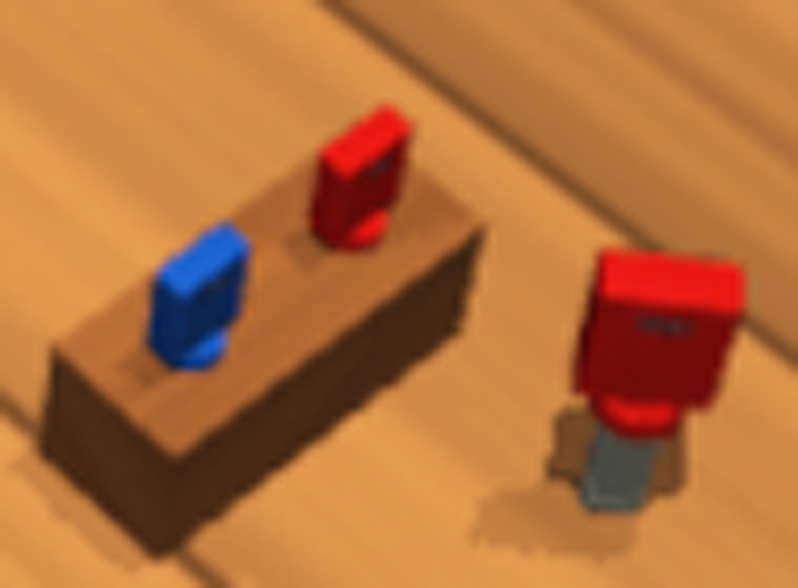

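View pics/c_k2.png

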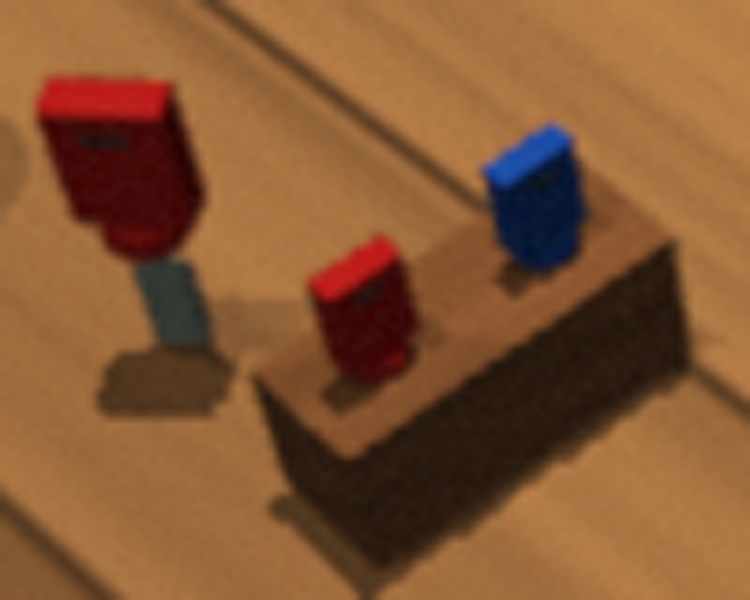

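Run:
```python
from h import *
S=load('scene0');D=load('side0')
bs=lambda p:(215+p[0]/3.75-.37,140+p[1]/3.75-.37); bd=lambda p:(270+p[0]/3.636-.36,235+p[1]/3.636-.36)
ks=lambda p:(360+p[0]/8.4-.44,235+p[1]/8.4-.44); kd=lambda p:(170+p[0]/7.5-.43,190+p[1]/7.5-.43)
def go(n,fs,fd,prs):
    out=[]
    for a,b in prs:
        x,e=tri([(S,*fs(a)),(D,*fd(b))]); out.append(x); print(n,x.round(4),np.round(e,4))
    return np.array(out)
for n,p in dict(large=[((362,220),(195,162)),((485,122),(38,330)),((330,25),(278,505)),((207,118),(427,315)),((345,118),(234,319))],
      small=[((178,360),(387,37)),((253,260),(325,160)),((113,198),(523,232)),((30,292),(573,98)),((141,274),(450,127))]).items():
    o=go(n,bs,bd,p); e=np.diff(np.vstack([o[:4],o[:1]]),axis=0); print(np.linalg.norm(e,axis=1).round(4),np.degrees(np.arctan2(e[:,1],e[:,0])).round(1), o[:4].mean(0).round(4))
o=go('block',ks,kd,[((484,228),(257,378)),((55,347),(675,243))])
go('red top',ks,kd,[((364,142),(353,270))])
go('blue top',ks,kd,[((203,252),(530,155))])
go('big red top',ks,kd,[((672,278),(105,98))])
```

```text
large [ 0.5755 -0.0908  0.102 ] [0.0005 0.0005]
large [ 0.4487 -0.1006  0.1003] [0.001 0.001]
large [ 0.4612 -0.2468  0.0991] [0.0013 0.0013]
large [ 0.5873 -0.237   0.098 ] [0.0006 0.0006]
large [ 0.5188 -0.1688  0.1016] [0.0009 0.0009]
[0.1271 0.1467 0.1264 0.1467] [-175.6  -85.1    4.4   94.6] [ 0.5182 -0.1688  0.0998]
small [ 0.7313 -0.1013  0.075 ] [0.0009 0.0009]
small [ 0.6384 -0.1313  0.0762] [0.0004 0.0004]
small [ 0.6727 -0.239   0.0773] [0. 0.]
small [ 0.7665 -0.2093  0.0778] [0.0009 0.0009]
small [ 0.7025 -0.1704  0.0787] [0.0013 0.0013]
[0.0976 0.1131 0.0984 0.1136] [-162.1  -72.4   17.6  108. ] [ 0.7022 -0.1702  0.0766]
block [0.4979 0.2019 0.0531] [0.0001 0.0001]
block [0.619  0.1476 0.0548] [0.0005 0.0005]
red top [0.5269 0.177  0.0966] [0.0017 0.0017]
blue top [0.5903 0.1727 0.0988] [0.0008 0.0008]
big red top [0.5123 0.2718 0.1139] [0.0008 0.0008]
```

The large box (307,180) measures 127 × 147 × 100 mm, so it is the one meant. The other is about 98 × 113 × 77 mm. The red key in the block (403,257) is the smaller one, with its top at 97 mm and the blue key 64 mm away. The red one at (438,275) is clearly bigger. The crops above confirm both choices.

Next I'll move over the key with the jaws along its y axis and the tool z at about +87°, so the last joint has room for the quarter turn.

```bash
python3 -m crank '[{"x":-32,"y":-1,"z":-25,"ry":-0.12,"gripper":1},{"x":-64,"y":-2,"z":-50,"ry":-0.24,"gripper":1},{"x":-96,"y":-3,"z":-75,"ry":-0.36,"gripper":0.8},{"x":-128,"y":-4,"z":-100,"ry":-0.48,"gripper":0.6},{"x":-160,"y":-5,"z":-125,"ry":-0.60,"gripper":0.5},{"x":-192,"y":-6,"z":-150,"ry":-0.72,"gripper":0.5},{"x":-224,"y":-7,"z":-175,"ry":-0.84,"gripper":0.5},{"x":-256,"y":-8,"z":-200,"ry":-0.96,"gripper":0.5},{"x":-288,"y":-9,"z":-225,"ry":-1.08,"gripper":0.5},{"x":-320,"y":-10,"z":-250,"ry":-1.2,"gripper":0.5}]'
python3 - <<'E'
from h import *
o=get_obs(); M=R.from_euler('xyz',o['eef_rot']).as_matrix(); print(o['eef_pos'],o['q'],'zang',np.degrees(np.arctan2(M[1,2],M[0,2])))
print('d',(M.T@(np.array([.527,.177,.19])-o['eef_pos'])*1000).round(1))
E
```

```text
[ 0.25756637 -0.62345491  0.23058251] [ 1.07086309  0.47758998  0.02237612  1.5561787  -0.01143509  1.10931147
 -0.08310335] zang -67.54860236438103
d [-554.7   41.4 -636.8]schema error: expected keys rx, ry, rz, x, y, z, gripper
```

```bash
python3 -m crank '[{"rx":0,"rz":0,"x":-32,"y":-1,"z":-25,"ry":-0.12,"gripper":1},{"rx":0,"rz":0,"x":-64,"y":-2,"z":-50,"ry":-0.24,"gripper":1},{"rx":0,"rz":0,"x":-96,"y":-3,"z":-75,"ry":-0.36,"gripper":0.8},{"rx":0,"rz":0,"x":-128,"y":-4,"z":-100,"ry":-0.48,"gripper":0.6},{"rx":0,"rz":0,"x":-160,"y":-5,"z":-125,"ry":-0.60,"gripper":0.5},{"rx":0,"rz":0,"x":-192,"y":-6,"z":-150,"ry":-0.72,"gripper":0.5},{"rx":0,"rz":0,"x":-224,"y":-7,"z":-175,"ry":-0.84,"gripper":0.5},{"rx":0,"rz":0,"x":-256,"y":-8,"z":-200,"ry":-0.96,"gripper":0.5},{"rx":0,"rz":0,"x":-288,"y":-9,"z":-225,"ry":-1.08,"gripper":0.5},{"rx":0,"rz":0,"x":-320,"y":-10,"z":-250,"ry":-1.2,"gripper":0.5}]'
cat > st.py <<'E'
from h import *
import sys
o=get_obs(); M=R.from_euler('xyz',o['eef_rot']).as_matrix(); print(o['clock'],o['eef_pos'].round(4),'q',o['q'].round(2),'zang',np.degrees(np.arctan2(M[1,2],M[0,2])).round(2),'down',M[:,1].round(4),'F',o['force'].round(1),'M',o['moment'].round(2),'gap',o['finger_gap'].__round__(4))
if len(sys.argv)>3: print('d',(M.T@(np.array([float(a) for a in sys.argv[1:4]])-o['eef_pos'])*1000).round(1))
E
python3 st.py .527 .177 .19
```

```text
clock: 0.98
eef_pos: [0.4585, -0.2688, 0.2414]
eef_rot: [-1.571, -0.0, -1.544]
force: [0.7, -0.2, -1.0]
finger_gap: 0.0426
0.9833 [ 0.4585 -0.2688  0.2414] q [ 0.73  0.26 -0.37  1.87  0.11  1.04  0.34] zang 1.53 down [-1.e-04 -3.e-04 -1.e+00] F [ 0.7 -0.2 -1. ] M [ 0.   -0.04  0.1 ] gap 0.0426
d [-443.8   51.3   80.4]
```

```bash
python3 -m crank '[{"rx":0,"rz":0,"x":-40,"y":0,"z":7,"ry":-0.12,"gripper":0.5},{"rx":0,"rz":0,"x":-80,"y":0,"z":14,"ry":-0.24,"gripper":0.5},{"rx":0,"rz":0,"x":-120,"y":5,"z":21,"ry":-0.36,"gripper":0.5},{"rx":0,"rz":0,"x":-160,"y":10,"z":28,"ry":-0.48,"gripper":0.5},{"rx":0,"rz":0,"x":-200,"y":15,"z":35,"ry":-0.60,"gripper":0.5},{"rx":0,"rz":0,"x":-240,"y":20,"z":42,"ry":-0.72,"gripper":0.5},{"rx":0,"rz":0,"x":-280,"y":25,"z":50,"ry":-0.84,"gripper":0.5},{"rx":0,"rz":0,"x":-320,"y":30,"z":57,"ry":-0.96,"gripper":0.5},{"rx":0,"rz":0,"x":-360,"y":35,"z":64,"ry":-1.08,"gripper":0.5},{"rx":0,"rz":0,"x":-400,"y":40,"z":72,"ry":-1.2,"gripper":0.5}]'
python3 st.py .527 .177 .19
```

```text
clock: 1.82
eef_pos: [0.5214, 0.1325, 0.2011]
eef_rot: [-1.571, -0.0, -0.344]
force: [-0.3, -0.4, 0.2]
finger_gap: 0.0424
1.8167 [0.5214 0.1325 0.2011] q [ 0.24  0.38 -0.75  1.88  0.31  1.    0.59] zang 70.27 down [ 1.e-04 -4.e-04 -1.e+00] F [-0.3 -0.4  0.2] M [-0.02 -0.08  0.05] gap 0.0424
d [-9.8 11.1 43.8]
```

```bash
python3 -m crank '[{"rx":0,"rz":0,"x":-4,"y":4,"z":15,"ry":-0.1,"gripper":0.5},{"rx":0,"rz":0,"x":-8,"y":8,"z":32,"ry":-0.2,"gripper":0.5},{"rx":0,"rz":0,"x":-10,"y":11,"z":44,"ry":-0.29,"gripper":0.5},{"rx":0,"rz":0,"x":-10,"y":11,"z":44,"ry":-0.29,"gripper":0.5},{"rx":0,"rz":0,"x":-10,"y":11,"z":44,"ry":-0.29,"gripper":0.5},{"rx":0,"rz":0,"x":-10,"y":11,"z":44,"ry":-0.29,"gripper":0.5},{"rx":0,"rz":0,"x":-10,"y":11,"z":44,"ry":-0.29,"gripper":0.5},{"rx":0,"rz":0,"x":-10,"y":11,"z":44,"ry":-0.29,"gripper":0.5},{"rx":0,"rz":0,"x":-10,"y":11,"z":44,"ry":-0.29,"gripper":0.5},{"rx":0,"rz":0,"x":-10,"y":11,"z":44,"ry":-0.29,"gripper":0.5}]'
python3 st.py .527 .177 .19
python3 -c "
from h import *
snap('wrist','w1')"
```

```text
clock: 2.65
eef_pos: [0.5275, 0.175, 0.1905]
eef_rot: [-1.571, -0.0, -0.061]
force: [0.7, 0.1, 0.5]
finger_gap: 0.0425
2.65 [0.5275 0.175  0.1905] q [ 0.2   0.44 -0.81  1.84  0.37  1.01  0.75] zang 86.5 down [ 4.e-04 -3.e-04 -1.e+00] F [0.7 0.1 0.5] M [-0.01 -0.01 -0.03] gap 0.0425
d [-0.6  0.5  2. ]
```

View pics/w1.png

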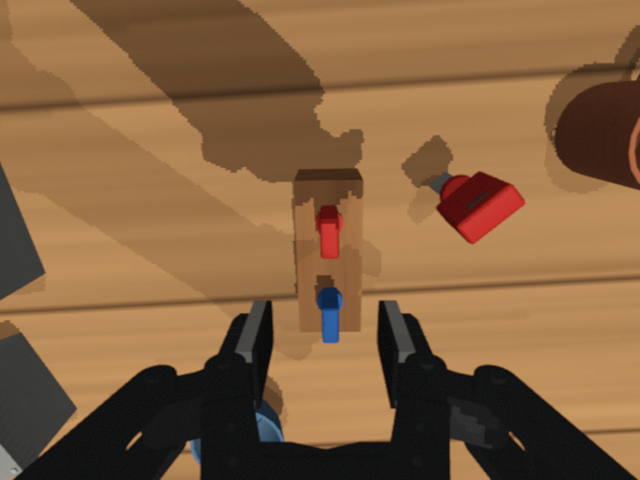

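The wrist view shows the block upright at (328,250), the red key's bow top at (330,242) and the blue's at (331,326). The larger red key is off to the right at (480,207). I'll enlarge this and triangulate it against the other two views.

Run:
```python
from h import *
W=load('w1');c,d=ray(W,320,240);print(c,d,W['fx'])
print(proj(W,[[.5275,.175,.19],[.527,.177,.097],[.590,.1727,.097]]))
im=W['img'][160:350,270:390,::-1]; cv2.imwrite('pics/w1c.png',cv2.resize(im,(480,600+160),interpolation=cv2.INTER_CUBIC)[:600])
```

```text
[0.44497877 0.18055305 0.33402916] [ 0.32372452 -0.03346987 -0.9455592 ] 390.4023088853871
[[324.12721894 315.15352995]
 [327.60111093 240.84435126]
 [326.79944744 326.7587644 ]]
```

View pics/w1c.png

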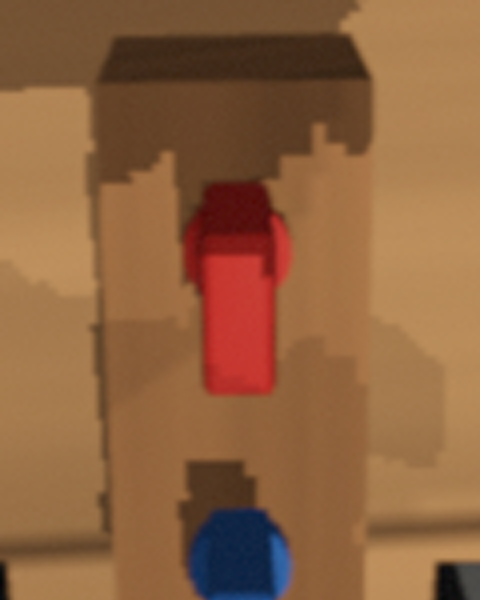

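Run:
```python
from h import *
W=load('w1');S=load('scene0');D=load('side0')
f=lambda x,y:(270+x/4-.38,160+y/4-.38)
for n,p in dict(c=f(239,323),far=f(238,252),near=f(240,395),tl=f(204,252),tr=f(273,252),bl=f(206,395),br=f(276,395)).items(): print(n,onz(W,*p,.097).round(4))
print('blue',onz(W,330.7,326,.097))
print(tri([(W,*f(239,323)),(S,360+364/8.4-.44,235+142/8.4-.44),(D,170+353/7.5-.43,190+270/7.5-.43)]))
for p in [(90,82),(372,78),(110,600),(362,600)]: print(onz(W,*f(*p),.055).round(4))
```

```text
c [0.5267 0.1782 0.097 ]
far [0.5149 0.1787 0.097 ]
near [0.5392 0.1776 0.097 ]
tl [0.5146 0.1733 0.097 ]
tr [0.5152 0.1842 0.097 ]
bl [0.5388 0.1721 0.097 ]
br [0.5395 0.1835 0.097 ]
blue [0.58956345 0.17543813 0.097     ]
(array([0.5269897 , 0.17747645, 0.09646094]), [np.float64(0.0006729960576860932), np.float64(0.002013050743154632), np.float64(0.0015203368705177613)])
[0.4939 0.1537 0.055 ]
[0.4963 0.2042 0.055 ]
[0.5985 0.1484 0.055 ]
[0.6016 0.199  0.055 ]
```

```bash
python3 -m crank '[{"rx":0,"rz":0,"x":-1,"y":20,"z":3,"ry":-0.016,"gripper":0.5},{"rx":0,"rz":0,"x":-1,"y":45,"z":3,"ry":-0.016,"gripper":0.5},{"rx":0,"rz":0,"x":-1,"y":70,"z":3,"ry":-0.016,"gripper":0.5},{"rx":0,"rz":0,"x":-1,"y":90,"z":3,"ry":-0.016,"gripper":0.5},{"rx":0,"rz":0,"x":-1,"y":105,"z":3,"ry":-0.016,"gripper":0.5},{"rx":0,"rz":0,"x":-1,"y":115,"z":3,"ry":-0.016,"gripper":0.5},{"rx":0,"rz":0,"x":-1,"y":123,"z":3,"ry":-0.016,"gripper":0.5},{"rx":0,"rz":0,"x":-1,"y":123,"z":3,"ry":-0.016,"gripper":0.5},{"rx":0,"rz":0,"x":-1,"y":123,"z":3,"ry":-0.016,"gripper":0.5},{"rx":0,"rz":0,"x":-1,"y":123,"z":3,"ry":-0.016,"gripper":0.5}]'
python3 st.py .527 .178 .067
python3 -c "
from h import *
snap('wrist','w2');s=snap('scene','s2');cv2.imwrite('pics/s2c.png',cv2.resize(s['img'][190:310,340:480,::-1],(700,600),interpolation=2))"
```

```text
clock: 3.53
eef_pos: [0.5272, 0.179, 0.0682]
eef_rot: [-1.57, -0.001, -0.044]
force: [-0.0, -0.2, -0.5]
finger_gap: 0.0424
3.5333 [0.5272 0.179  0.0682] q [ 0.1   0.6  -0.71  1.93  0.54  0.8   0.63] zang 87.48 down [ 1.5e-03  6.0e-04 -1.0e+00] F [-0.  -0.2 -0.5] M [ 0.02 -0.01  0.01] gap 0.0424
d [-0.1  1.2 -1. ]
```

View pics/w2.png

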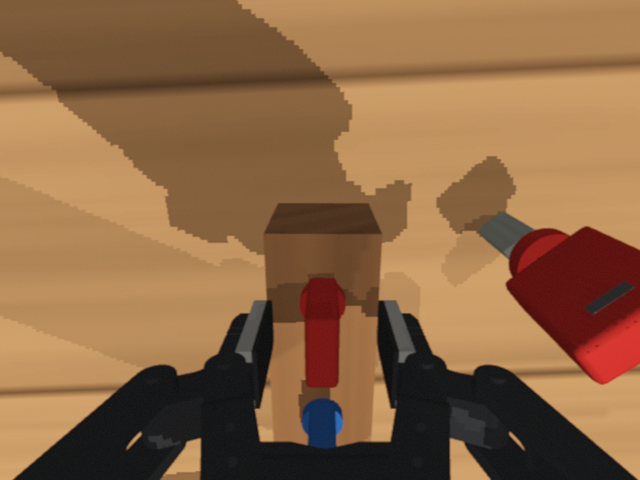

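View pics/s2c.png

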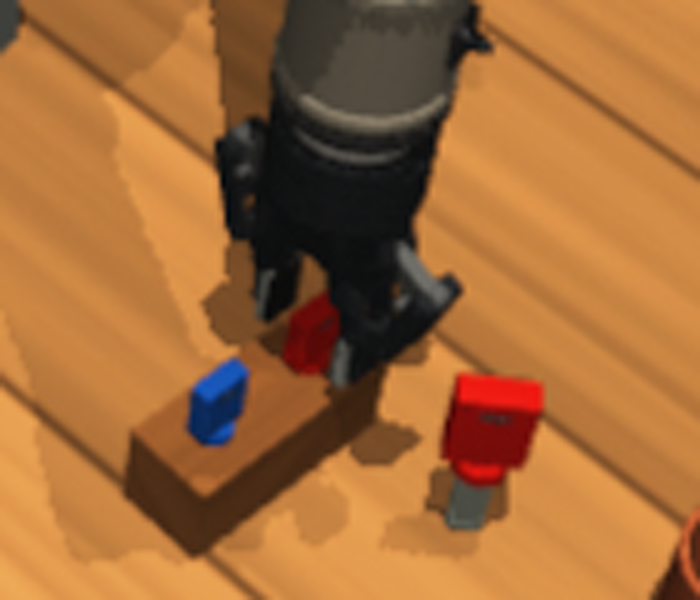

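The red bow at (322,335) is centred between the pads (272 to 378), with the blue key clear of them. Closing.

```bash
python3 -m crank '[{"rx":0,"rz":0,"x":0,"y":0,"z":-1,"ry":0,"gripper":0},{"rx":0,"rz":0,"x":0,"y":0,"z":-1,"ry":0,"gripper":0},{"rx":0,"rz":0,"x":0,"y":0,"z":-1,"ry":0,"gripper":0},{"rx":0,"rz":0,"x":0,"y":0,"z":-1,"ry":0,"gripper":0},{"rx":0,"rz":0,"x":0,"y":0,"z":-1,"ry":0,"gripper":0},{"rx":0,"rz":0,"x":0,"y":0,"z":-1,"ry":0,"gripper":0},{"rx":0,"rz":0,"x":0,"y":0,"z":-1,"ry":0,"gripper":0},{"rx":0,"rz":0,"x":0,"y":0,"z":-1,"ry":0,"gripper":0},{"rx":0,"rz":0,"x":0,"y":0,"z":-1,"ry":0,"gripper":0},{"rx":0,"rz":0,"x":0,"y":0,"z":-1,"ry":0,"gripper":0}]'
python3 st.py
python3 -c "
from h import *
snap('wrist','w3')"
```

```text
clock: 4.47
eef_pos: [0.5268, 0.1775, 0.0678]
eef_rot: [-1.571, -0.001, -0.044]
force: [-0.1, -0.5, 5.7]
finger_gap: 0.0114
4.4667 [0.5268 0.1775 0.0678] q [ 0.11  0.6  -0.71  1.94  0.54  0.8   0.63] zang 87.48 down [ 7.e-04 -3.e-04 -1.e+00] F [-0.1 -0.5  5.7] M [-0.34  0.16  0.01] gap 0.0114
```

View pics/w3.png

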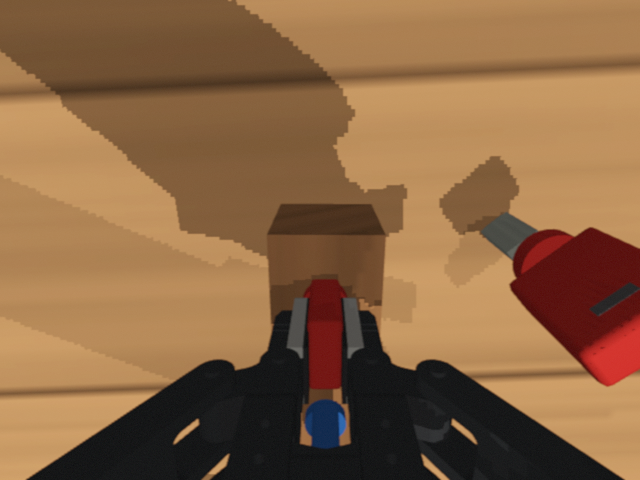

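Held with an 11.4 mm gap, tip 50.8 mm below the TCP. I'll lift straight out, then carry it toward the box.

```bash
python3 -m crank '[{"rx":0,"rz":0,"x":0,"y":-12,"z":0,"ry":0,"gripper":0},{"rx":0,"rz":0,"x":0,"y":-30,"z":0,"ry":0,"gripper":0},{"rx":0,"rz":0,"x":0,"y":-55,"z":0,"ry":0,"gripper":0},{"rx":0,"rz":0,"x":0,"y":-85,"z":0,"ry":0,"gripper":0},{"rx":0,"rz":0,"x":1,"y":-110,"z":-20,"ry":0,"gripper":0},{"rx":0,"rz":0,"x":2,"y":-130,"z":-50,"ry":-0.02,"gripper":0},{"rx":0,"rz":0,"x":3,"y":-140,"z":-85,"ry":-0.04,"gripper":0},{"rx":0,"rz":0,"x":4,"y":-140,"z":-122,"ry":-0.06,"gripper":0},{"rx":0,"rz":0,"x":4,"y":-140,"z":-160,"ry":-0.08,"gripper":0},{"rx":0,"rz":0,"x":5,"y":-140,"z":-200,"ry":-0.1,"gripper":0}]'
python3 st.py .5185 -.169 .2
python3 -c "
from h import *
s=snap('scene','s4');cv2.imwrite('pics/s4c.png',cv2.resize(s['img'][60:310,240:500,::-1],(624,600),interpolation=2))"
```

```text
clock: 5.35
eef_pos: [0.5222, -0.0234, 0.2083]
eef_rot: [-1.571, -0.001, 0.059]
force: [0.5, -2.0, 0.4]
finger_gap: 0.0112
5.35 [ 0.5222 -0.0234  0.2083] q [ 0.6   0.36 -0.82  1.9   0.31  1.01  1.27] zang 93.35 down [ 9.e-04 -0.e+00 -1.e+00] F [ 0.5 -2.   0.4] M [ 0.03 -0.03 -0.  ] gap 0.0112
d [ -12.3    8.3 -145.1]
```

View pics/s4c.png

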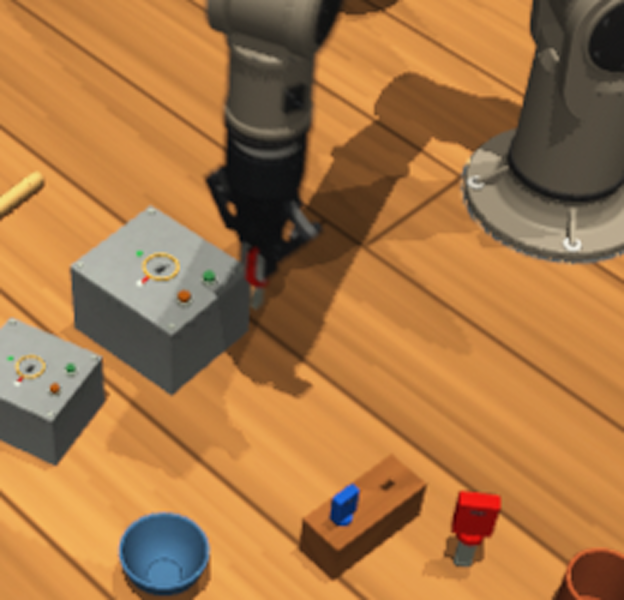

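```bash
python3 -m crank '[{"rx":0,"rz":0,"x":-3,"y":2,"z":-20,"ry":-0.01,"gripper":0},{"rx":0,"rz":0,"x":-6,"y":4,"z":-45,"ry":-0.02,"gripper":0},{"rx":0,"rz":0,"x":-9,"y":6,"z":-65,"ry":-0.02,"gripper":0},{"rx":0,"rz":0,"x":-12,"y":8,"z":-75,"ry":-0.02,"gripper":0},{"rx":0,"rz":0,"x":-12,"y":8,"z":-75,"ry":-0.02,"gripper":0},{"rx":0,"rz":0,"x":-12,"y":8,"z":-75,"ry":-0.02,"gripper":0},{"rx":0,"rz":0,"x":-12,"y":8,"z":-75,"ry":-0.02,"gripper":0},{"rx":0,"rz":0,"x":-12,"y":8,"z":-75,"ry":-0.02,"gripper":0},{"rx":0,"rz":0,"x":-12,"y":8,"z":-75,"ry":-0.02,"gripper":0},{"rx":0,"rz":0,"x":-12,"y":8,"z":-75,"ry":-0.02,"gripper":0}]'
python3 st.py .5185 -.169 .2
python3 -c "
from h import *
s=snap('wrist','w5');cv2.imwrite('pics/w5c.png',cv2.resize(s['img'][140:380,100:400,::-1],(750,600),interpolation=2))
s=snap('side','d5');cv2.imwrite('pics/d5c.png',cv2.resize(s['img'][180:400,240:440,::-1],(545,600),interpolation=2))
"
```

```text
clock: 6.23
eef_pos: [0.5151, -0.0969, 0.1995]
eef_rot: [-1.571, -0.0, 0.078]
force: [-0.6, -0.3, -0.6]
finger_gap: 0.0112
6.2333 [ 0.5151 -0.0969  0.1995] q [ 0.72  0.37 -0.8   1.91  0.32  0.99  1.43] zang 94.46 down [ 3.e-04  2.e-04 -1.e+00] F [-0.6 -0.3 -0.6] M [ 0.04  0.01 -0.03] gap 0.0112
d [ -2.3  -0.6 -72.1]
```

View pics/w5c.png

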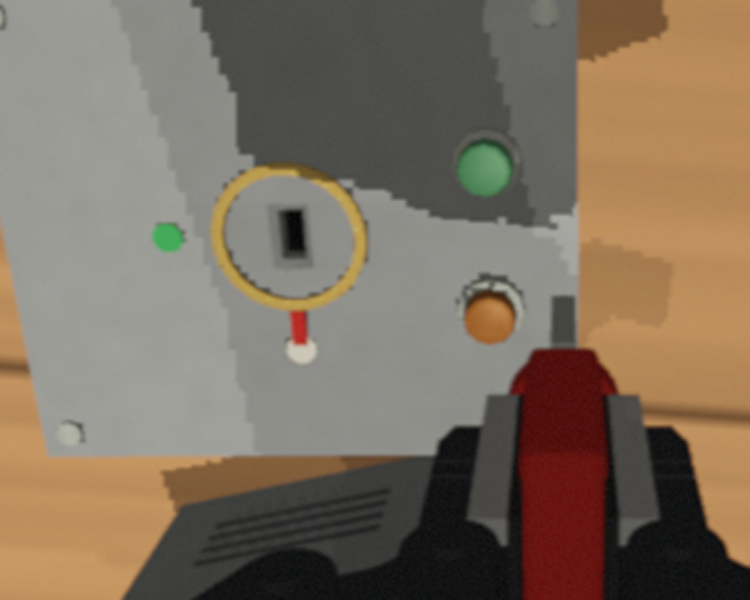

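View pics/d5c.png

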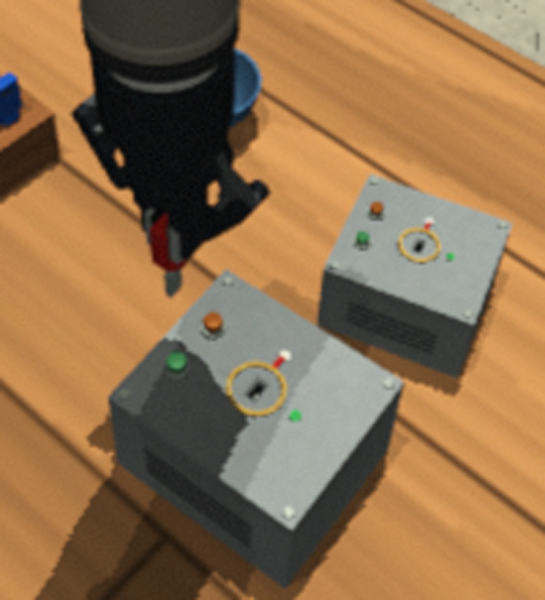

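Wrist view: the slot is at crop (291,236), full image (216,234), inside the brass ring. The white mark is below it and green is to its left. The key's blade tip shows at crop (563,295). I'll work out the slot position and check where the key sits in the hand.

Run:
```python
from h import *
W=load('w5');S=load('scene0');D=load('side0');D5=load('d5')
f=lambda x,y:(100+x/2.5-.3,140+y/2.5-.3)
print('slot onz',onz(W,*f(291,236),.1),'ring',onz(W,*f(290,237),.1))
print('tri',tri([(W,*f(291,236)),(S,215+345/3.75-.37,140+118/3.75-.37),(D,270+234/3.636-.36,235+319/3.636-.36)]))
for a,b in [((301,350),(168,237))]:
    w=onz(W,*f(*a),.1);g=onz(W,*f(*b),.1);print('white',w,'green',g)
sl=onz(W,*f(291,236),.1)
print('yaw white',np.degrees(np.arctan2(*(w-sl)[[1,0]])),'green',np.degrees(np.arctan2(*(sl-g)[[0,1]]))*-1)
for e in [((268,205),(275,268)),((307,203),(313,265)),((577,0),(578,350)),((50,456),(440,456))]:
    p=[onz(W,*f(*x),.1) for x in e]; print(np.degrees(np.arctan2(*(p[1]-p[0])[[1,0]])),np.linalg.norm(p[1]-p[0]))
# key expected
tcp=np.array([.5151,-.0969,.1995]);th=np.radians(4.46);ex=np.array([np.cos(th),np.sin(th),0]);ey=np.array([-np.sin(th),np.cos(th),0])
k=tcp-np.array([0,0,.0508])
P=lambda x,y,z:k+ex*x+ey*y+np.array([0,0,z])
pts=[P(-.006,-.0025,0),P(-.006,.0025,0),P(-.014,-.006,.08),P(-.014,.006,.08),P(-.014,-.006,.044),P(-.014,.006,.044)]
print(((proj(W,pts)-[100,140])*2.5).round(0))
print('side',((proj(D5,[P(0,0,0)])-[240,180])*[545/200,600/220]).round(1))
```

```text
slot onz [ 0.51746734 -0.16794547  0.1       ] ring [ 0.51776441 -0.1682101   0.1       ]
tri (array([ 0.51823745, -0.1684987 ,  0.10097004]), [np.float64(0.0012582562994391936), np.float64(0.001480883137264675), np.float64(0.0005477759700707479)])
white [ 0.5500939 -0.1656186  0.1      ] green [ 0.52024058 -0.20009358  0.1       ]
yaw white 4.079316718140603 green 4.93039216849651
4.984536223966923 0.01737115718017852
4.934730754051784 0.01706523765002052
4.865965894175196 0.09281861924396062
94.44971722296981 0.11062603967741702
[[549. 293.]
 [573. 293.]
 [515. 457.]
 [605. 457.]
 [525. 345.]
 [596. 345.]]
side [[173.6 291.1]]
```

Key and calibration agree to about 0.5 mm. The slot is at about (0.518, -0.1687) with yaw 4.85°. I'll move over it with the tip about 8 mm above the mouth and look again.

```bash
python3 st.py .5178 -.1687 .159; python3 -m crank '[{"rx":0,"rz":0,"x":-1,"y":5,"z":-18,"ry":-0.006,"gripper":0},{"rx":0,"rz":0,"x":-2,"y":15,"z":-42,"ry":-0.006,"gripper":0},{"rx":0,"rz":0,"x":-3,"y":28,"z":-62,"ry":-0.006,"gripper":0},{"rx":0,"rz":0,"x":-3,"y":36,"z":-72,"ry":-0.006,"gripper":0},{"rx":0,"rz":0,"x":-3,"y":40,"z":-72,"ry":-0.006,"gripper":0},{"rx":0,"rz":0,"x":-3,"y":40,"z":-72,"ry":-0.006,"gripper":0},{"rx":0,"rz":0,"x":-3,"y":40,"z":-72,"ry":-0.006,"gripper":0},{"rx":0,"rz":0,"x":-3,"y":40,"z":-72,"ry":-0.006,"gripper":0},{"rx":0,"rz":0,"x":-3,"y":40,"z":-72,"ry":-0.006,"gripper":0},{"rx":0,"rz":0,"x":-3,"y":40,"z":-72,"ry":-0.006,"gripper":0}]'
python3 st.py .5178 -.1687 .159
python3 -c "
from h import *
s=snap('wrist','w6');cv2.imwrite('pics/w6c.png',cv2.resize(s['img'][180:400,200:440,::-1],(654,600),interpolation=2))
s=snap('side','d6');cv2.imwrite('pics/d6c.png',cv2.resize(s['img'][250:370,280:400,::-1],(600,600),interpolation=2))
"
```

```text
6.3333 [ 0.515  -0.0974  0.1994] q [ 0.72  0.37 -0.8   1.91  0.32  0.99  1.43] zang 94.42 down [ 1.e-04  1.e-04 -1.e+00] F [ 0.7  0.5 -0.5] M [ 0.01  0.01 -0.01] gap 0.0111
d [ -2.8  40.4 -71.3]
clock: 7.17
eef_pos: [0.5178, -0.1692, 0.1599]
eef_rot: [-1.571, -0.001, 0.084]
force: [-0.0, -0.1, -0.8]
finger_gap: 0.0113
7.1667 [ 0.5178 -0.1692  0.1599] q [ 0.79  0.45 -0.75  1.9   0.37  0.94  1.52] zang 94.78 down [ 9.e-04 -2.e-04 -1.e+00] F [-0.  -0.1 -0.8] M [-0.07 -0.01 -0.  ] gap 0.0113
d [-0.   0.9  0.5]
```

View pics/w6c.png

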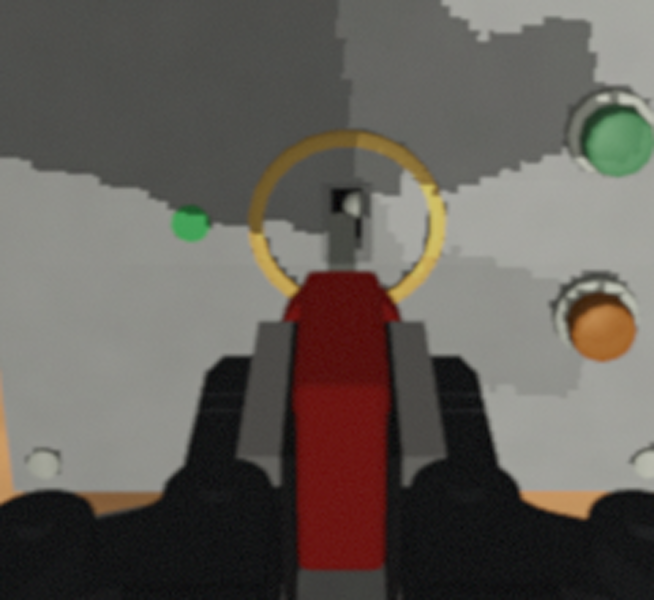

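View pics/d6c.png

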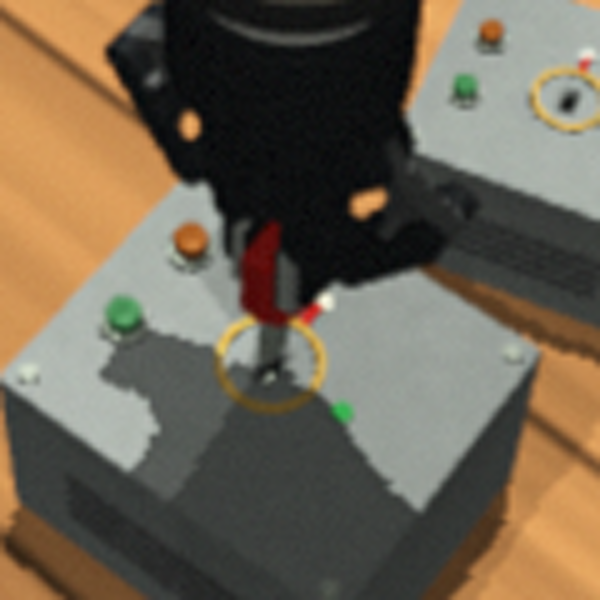

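Run:
```python
from h import *
W=load('w6');D=load('d6')
sx=654/240;sy=600/220
f=lambda x,y:(200+x/sx-.3,180+y/sy-.3)
print('ring',onz(W,*f(348,224),.1))
im=W['img'][230:300,300:360,::-1]; cv2.imwrite('pics/w6d.png',cv2.resize(im,(514,600),interpolation=cv2.INTER_CUBIC))
im=D['img'][300:340,310:360,::-1]; cv2.imwrite('pics/d6d.png',cv2.resize(im,(750,600),interpolation=cv2.INTER_CUBIC))
tcp=np.array([.5178,-.1692,.1599]);th=np.radians(4.78);ex=np.array([np.cos(th),np.sin(th),0]);ey=np.array([-np.sin(th),np.cos(th),0])
k=tcp-np.array([0,0,.0508]);P=lambda x,y,z:k+ex*x+ey*y+np.array([0,0,z])
print('w6d tip exp',((proj(W,[P(-.006,-.0025,0),P(-.006,.0025,0),P(0,0,-.0091)])-[300,230])*8.57+4).round(0))
print('d6d tip exp',((proj(D,[P(0,0,0),P(-.006,0,0),P(.006,0,0),P(0,0,-.0091)])-[310,300])*15+7).round(0))
```

```text
ring [ 0.51801824 -0.16748673  0.1       ]
w6d tip exp [[173. 237.]
 [253. 237.]
 [213. 272.]]
d6d tip exp [[373. 319.]
 [343. 354.]
 [403. 284.]
 [371. 356.]]
```

View pics/w6d.png

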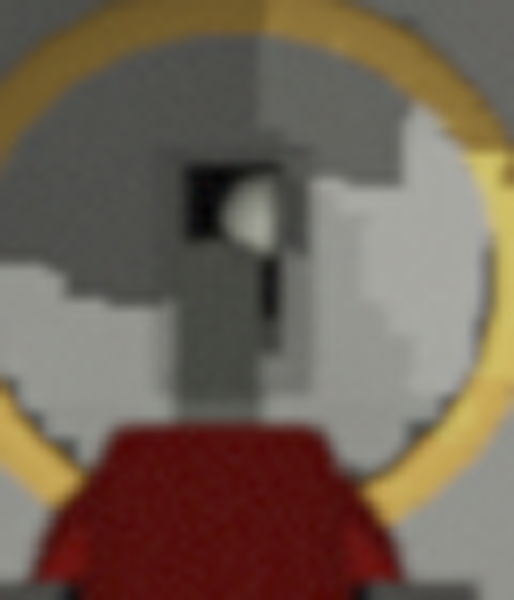

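View pics/d6d.png

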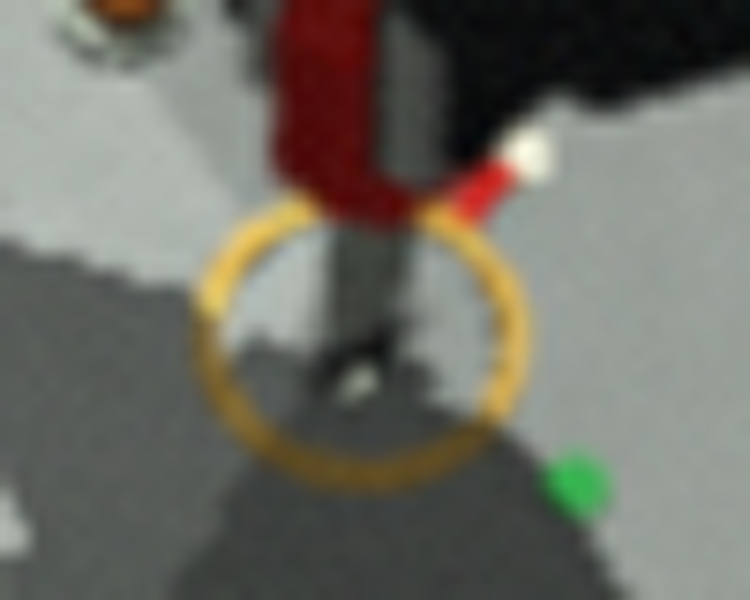

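The key sits about 1.0 mm off in y relative to the slot in both views, so I'll correct by +1 mm and lower to just short of the first pin.

```bash
python3 -m crank '[{"rx":0,"rz":0,"x":0,"y":0,"z":1,"ry":0,"gripper":0},{"rx":0,"rz":0,"x":0,"y":2,"z":1,"ry":0,"gripper":0},{"rx":0,"rz":0,"x":0,"y":5,"z":1,"ry":0,"gripper":0},{"rx":0,"rz":0,"x":0,"y":8,"z":1,"ry":0,"gripper":0},{"rx":0,"rz":0,"x":0,"y":10,"z":1,"ry":0,"gripper":0},{"rx":0,"rz":0,"x":0,"y":12,"z":1,"ry":0,"gripper":0},{"rx":0,"rz":0,"x":0,"y":14,"z":1,"ry":0,"gripper":0},{"rx":0,"rz":0,"x":0,"y":16,"z":1,"ry":0,"gripper":0},{"rx":0,"rz":0,"x":0,"y":18,"z":1,"ry":0,"gripper":0},{"rx":0,"rz":0,"x":0,"y":20,"z":1,"ry":0,"gripper":0}]'
python3 st.py .518 -.1682 .113
python3 -c "
from h import *
s=snap('side','d7');cv2.imwrite('pics/d7c.png',cv2.resize(s['img'][250:370,280:400,::-1],(600,600),interpolation=2))
"
```

```text
clock: 8.1
eef_pos: [0.5176, -0.1689, 0.1392]
eef_rot: [-1.571, -0.001, 0.082]
force: [1.1, 0.5, 0.4]
finger_gap: 0.011
8.1 [ 0.5176 -0.1689  0.1392] q [ 0.78  0.47 -0.73  1.92  0.4   0.9   1.5 ] zang 94.71 down [ 5.e-04  0.e+00 -1.e+00] F [1.1 0.5 0.4] M [ 0.06 -0.34  0.02] gap 0.011
d [ 0.4 26.2  0.7]
```

View pics/d7c.png

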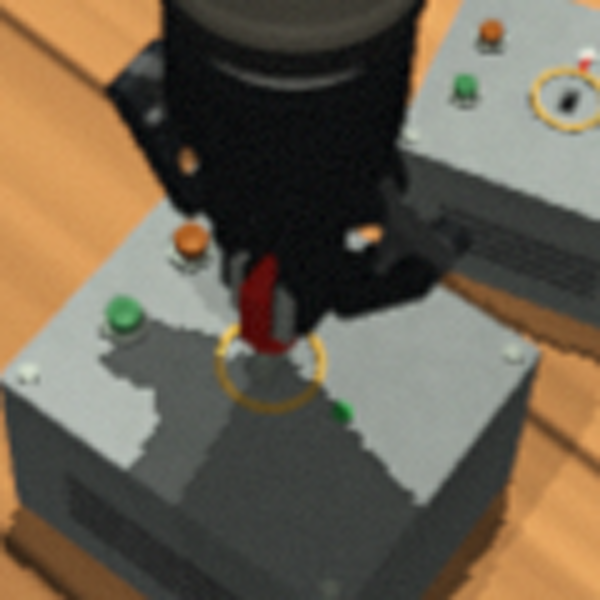

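The key is in, tip 11.6 mm below the mouth, with practically no force. Next I'll go past the pins, wiggling ±0.1 rad with a light push.

```bash
python3 -m crank '[{"rx":0,"rz":0,"x":0,"y":2,"z":0,"ry":0.05,"gripper":0},{"rx":0,"rz":0,"x":0,"y":3,"z":0,"ry":-0.05,"gripper":0},{"rx":0,"rz":0,"x":0,"y":4,"z":0,"ry":-0.1,"gripper":0},{"rx":0,"rz":0,"x":0,"y":5,"z":0,"ry":0,"gripper":0},{"rx":0,"rz":0,"x":0,"y":6,"z":0,"ry":0.1,"gripper":0},{"rx":0,"rz":0,"x":0,"y":6.5,"z":0,"ry":0,"gripper":0},{"rx":0,"rz":0,"x":0,"y":7,"z":0,"ry":-0.1,"gripper":0},{"rx":0,"rz":0,"x":0,"y":7.5,"z":0,"ry":0,"gripper":0},{"rx":0,"rz":0,"x":0,"y":8,"z":0,"ry":0.1,"gripper":0},{"rx":0,"rz":0,"x":0,"y":8,"z":0,"ry":0,"gripper":0}]'
python3 st.py .518 -.1682 .113
```

```text
clock: 8.98
eef_pos: [0.5176, -0.1688, 0.1317]
eef_rot: [-1.571, -0.001, 0.075]
force: [1.3, 0.4, 0.6]
finger_gap: 0.0114
8.9833 [ 0.5176 -0.1688  0.1317] q [ 0.77  0.48 -0.73  1.92  0.41  0.89  1.48] zang 94.28 down [ 6.e-04 -6.e-04 -1.e+00] F [1.3 0.4 0.6] M [-0.03 -0.15  0.02] gap 0.0114
d [ 0.4 18.7  0.6]
```

```bash
python3 -m crank '[{"rx":0,"rz":0,"x":0,"y":2,"z":0,"ry":-0.1,"gripper":0},{"rx":0,"rz":0,"x":0,"y":3.5,"z":0,"ry":0,"gripper":0},{"rx":0,"rz":0,"x":0,"y":5,"z":0,"ry":0.1,"gripper":0},{"rx":0,"rz":0,"x":0,"y":6,"z":0,"ry":0,"gripper":0},{"rx":0,"rz":0,"x":0,"y":7,"z":0,"ry":-0.1,"gripper":0},{"rx":0,"rz":0,"x":0,"y":8,"z":0,"ry":0,"gripper":0},{"rx":0,"rz":0,"x":0,"y":9,"z":0,"ry":0.1,"gripper":0},{"rx":0,"rz":0,"x":0,"y":10,"z":0,"ry":0,"gripper":0},{"rx":0,"rz":0,"x":0,"y":11,"z":0,"ry":-0.1,"gripper":0},{"rx":0,"rz":0,"x":0,"y":12,"z":0,"ry":0,"gripper":0}]'
python3 st.py .518 -.1682 .113
python3 -c "
from h import *
s=snap('side','d8');cv2.imwrite('pics/d8c.png',cv2.resize(s['img'][250:370,280:400,::-1],(600,600),interpolation=2))
s=snap('wrist','w8')
"
```

```text
clock: 9.82
eef_pos: [0.5184, -0.1683, 0.12]
eef_rot: [-1.57, -0.002, 0.09]
force: [1.6, 0.7, 1.2]
finger_gap: 0.0114
9.8167 [ 0.5184 -0.1683  0.12  ] q [ 0.76  0.5  -0.72  1.93  0.43  0.87  1.49] zang 95.17 down [ 2.e-03  7.e-04 -1.e+00] F [1.6 0.7 1.2] M [ 0.25 -0.18 -0.05] gap 0.0114
d [-0.4  7.   0.2]
```

View pics/d8c.png

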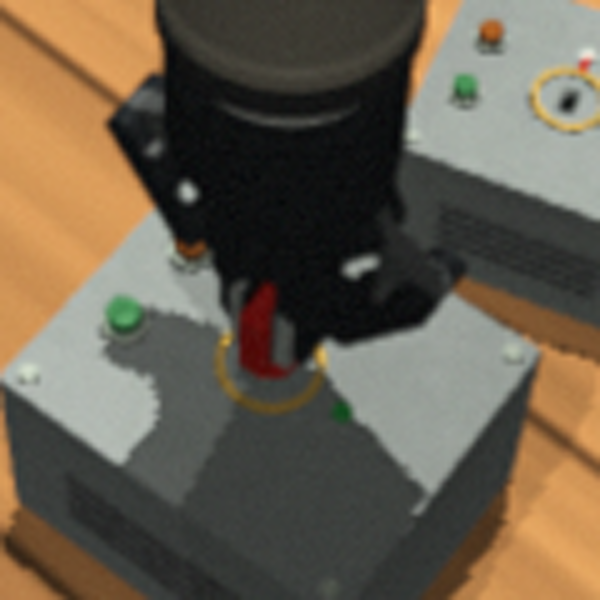

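View pics/w8.png

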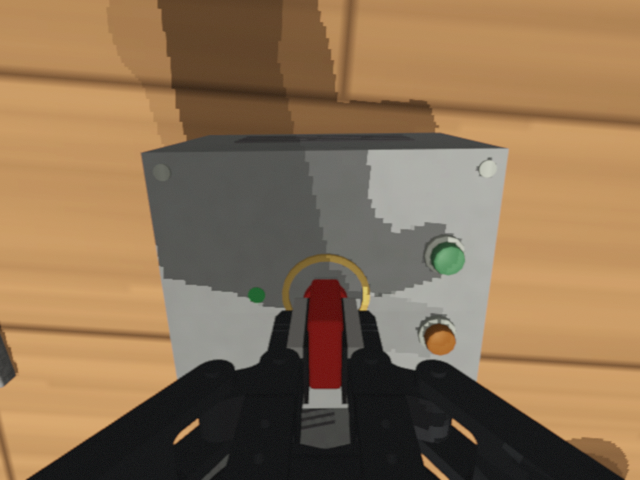

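Both pins are passed at a light push. The tip is 30.8 mm in and the key hasn't slipped in the pads (bow end still at row 388). Now pressing it home.

```bash
python3 -m crank '[{"rx":0,"rz":0,"x":0,"y":1.5,"z":0,"ry":0.05,"gripper":0},{"rx":0,"rz":0,"x":0,"y":3,"z":0,"ry":0,"gripper":0},{"rx":0,"rz":0,"x":0,"y":4.5,"z":0,"ry":-0.05,"gripper":0},{"rx":0,"rz":0,"x":0,"y":6,"z":0,"ry":0,"gripper":0},{"rx":0,"rz":0,"x":0,"y":7,"z":0,"ry":0,"gripper":0},{"rx":0,"rz":0,"x":0,"y":8,"z":0,"ry":0,"gripper":0},{"rx":0,"rz":0,"x":0,"y":8.5,"z":0,"ry":0,"gripper":0},{"rx":0,"rz":0,"x":0,"y":8.5,"z":0,"ry":0,"gripper":0},{"rx":0,"rz":0,"x":0,"y":8.5,"z":0,"ry":0,"gripper":0},{"rx":0,"rz":0,"x":0,"y":8.5,"z":0,"ry":0,"gripper":0}]'
python3 st.py .518 -.1682 .113
python3 -c "
from h import *
s=snap('side','d9');cv2.imwrite('pics/d9c.png',cv2.resize(s['img'][250:370,280:400,::-1],(600,600),interpolation=2))
"
```

```text
clock: 10.75
eef_pos: [0.5177, -0.1688, 0.1127]
eef_rot: [-1.572, -0.0, 0.084]
force: [-5.8, 1.6, 18.4]
finger_gap: 0.0111
10.75 [ 0.5177 -0.1688  0.1127] q [ 0.76  0.51 -0.71  1.94  0.44  0.85  1.47] zang 94.83 down [ 3.0e-04 -1.3e-03 -1.0e+00] F [-5.8  1.6 18.4] M [ 0.52  1.22 -0.07] gap 0.0111
d [ 0.3 -0.3  0.5]
```

View pics/d9c.png

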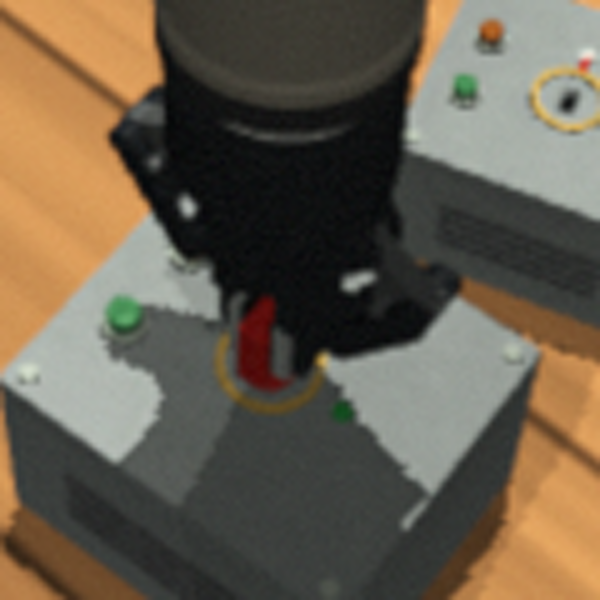

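Home: TCP at 112.7 mm where 112.8 was expected, with 18 N of upward reaction from the collar on the plate. Now the clockwise turn (+ry about the downward tool y), with the push eased slightly.

```bash
python3 -m crank '[{"rx":0,"rz":0,"x":0,"y":-0.3,"z":0,"ry":0.08,"gripper":0},{"rx":0,"rz":0,"x":0,"y":-0.3,"z":0,"ry":0.16,"gripper":0},{"rx":0,"rz":0,"x":0,"y":-0.3,"z":0,"ry":0.26,"gripper":0},{"rx":0,"rz":0,"x":0,"y":-0.3,"z":0,"ry":0.36,"gripper":0},{"rx":0,"rz":0,"x":0,"y":-0.3,"z":0,"ry":0.46,"gripper":0},{"rx":0,"rz":0,"x":0,"y":-0.3,"z":0,"ry":0.56,"gripper":0},{"rx":0,"rz":0,"x":0,"y":-0.3,"z":0,"ry":0.66,"gripper":0},{"rx":0,"rz":0,"x":0,"y":-0.3,"z":0,"ry":0.76,"gripper":0},{"rx":0,"rz":0,"x":0,"y":-0.3,"z":0,"ry":0.86,"gripper":0},{"rx":0,"rz":0,"x":0,"y":-0.3,"z":0,"ry":0.96,"gripper":0}]'
python3 st.py .518 -.1682 .113
python3 -c "
from h import *
s=snap('side','d10');cv2.imwrite('pics/d10c.png',cv2.resize(s['img'][250:370,280:400,::-1],(600,600),interpolation=2))
s=snap('wrist','w10');cv2.imwrite('pics/w10c.png',cv2.resize(s['img'][200:420,200:440,::-1],(654,600),interpolation=2))
"
```

```text
clock: 11.63
eef_pos: [0.5178, -0.1689, 0.1127]
eef_rot: [-1.571, -0.001, -0.88]
force: [-3.4, 0.8, 14.8]
finger_gap: 0.0111
11.6333 [ 0.5178 -0.1689  0.1127] q [ 0.59  0.46 -0.49  1.95  0.29  0.81  0.63] zang 39.6 down [ 7.0e-04 -1.2e-03 -1.0e+00] F [-3.4  0.8 14.8] M [0.39 0.82 0.18] gap 0.0111
d [-0.5 -0.3  0.6]
```

View pics/d10c.png

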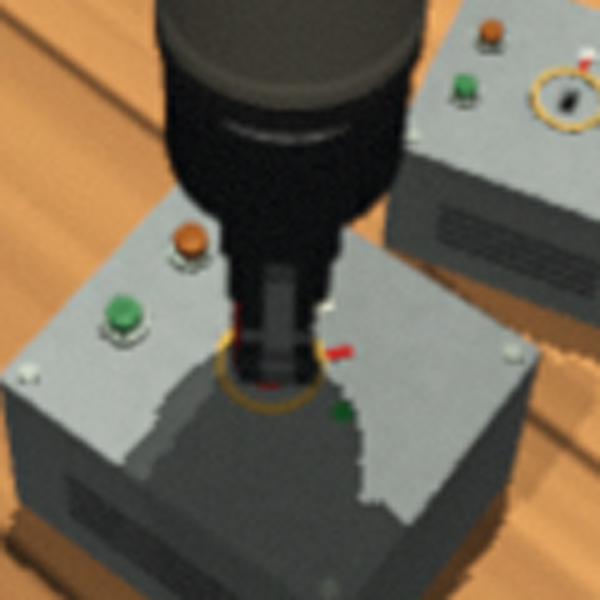

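View pics/w10c.png

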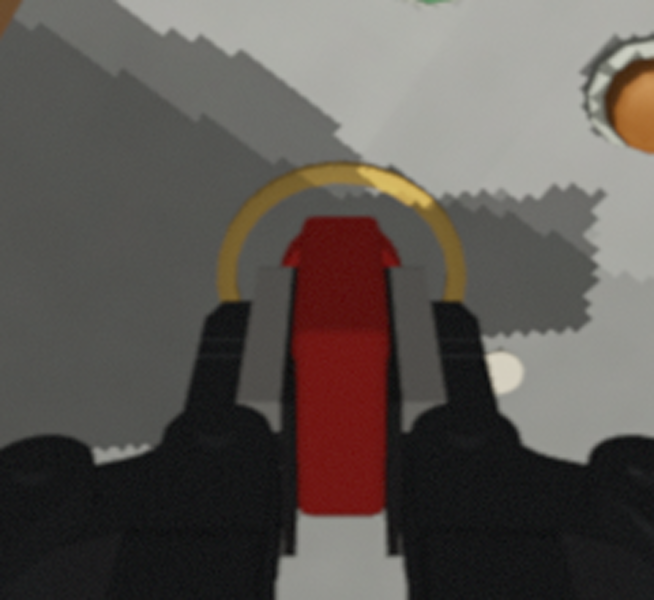

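The lock is turning: the red pointer at side crop (340,352) has moved off the white mark toward the green, and the key is square in the pads. Continuing.

```bash
python3 -m crank '[{"rx":0,"rz":0,"x":0,"y":0,"z":0,"ry":0.1,"gripper":0},{"rx":0,"rz":0,"x":0,"y":0,"z":0,"ry":0.2,"gripper":0},{"rx":0,"rz":0,"x":0,"y":0,"z":0,"ry":0.3,"gripper":0},{"rx":0,"rz":0,"x":0,"y":0,"z":0,"ry":0.4,"gripper":0},{"rx":0,"rz":0,"x":0,"y":0,"z":0,"ry":0.5,"gripper":0},{"rx":0,"rz":0,"x":0,"y":0,"z":0,"ry":0.58,"gripper":0},{"rx":0,"rz":0,"x":0,"y":0,"z":0,"ry":0.65,"gripper":0},{"rx":0,"rz":0,"x":0,"y":0,"z":0,"ry":0.68,"gripper":0},{"rx":0,"rz":0,"x":0,"y":0,"z":0,"ry":0.68,"gripper":0},{"rx":0,"rz":0,"x":0,"y":0,"z":0,"ry":0.68,"gripper":0}]'
python3 st.py .518 -.1682 .113
python3 -c "
from h import *
s=snap('side','d11');cv2.imwrite('pics/d11c.png',cv2.resize(s['img'][250:370,280:400,::-1],(600,600),interpolation=2))
s=snap('wrist','w11');cv2.imwrite('pics/w11c.png',cv2.resize(s['img'][200:420,200:440,::-1],(654,600),interpolation=2))
s=snap('scene','s11')
"
```

```text
clock: 12.57
eef_pos: [0.5173, -0.1691, 0.1127]
eef_rot: [-1.571, -0.001, -1.555]
force: [-5.0, 1.6, 16.6]
finger_gap: 0.0111
12.5667 [ 0.5173 -0.1691  0.1127] q [ 0.47  0.43 -0.33  1.96  0.2   0.78  0.04] zang 0.89 down [-3.0e-04 -1.2e-03 -1.0e+00] F [-5.   1.6 16.6] M [0.31 1.07 0.14] gap 0.0111
d [-0.9 -0.3  0.7]
```

View pics/d11c.png

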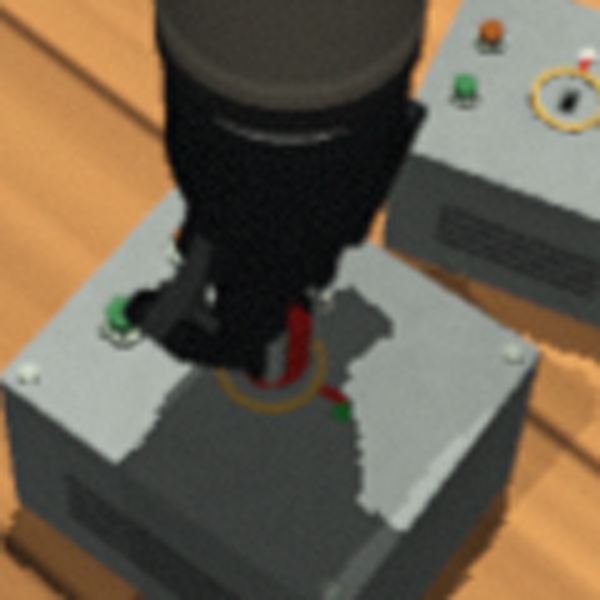

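View pics/w11c.png

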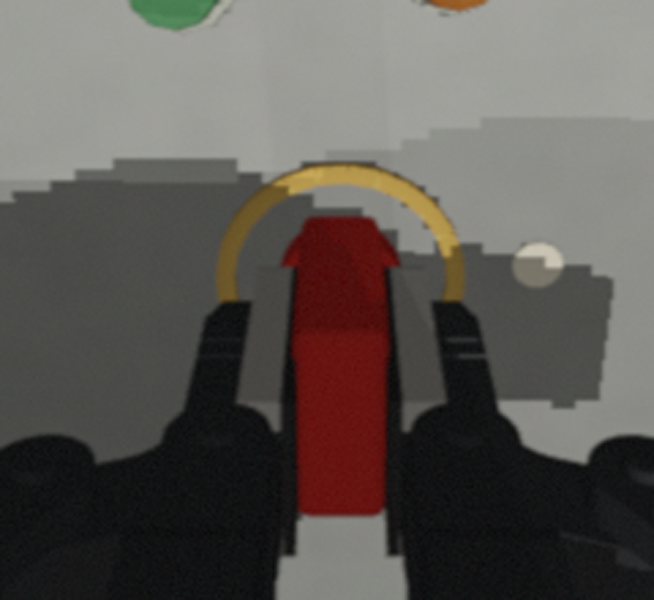

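View pics/s11.png

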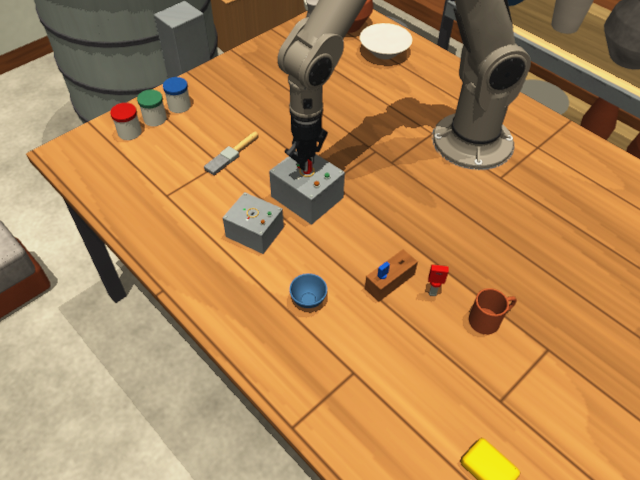

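Run:
```python
from h import *
D=load('d11'); c=np.array([.518,-.1683]); g=lambda x,y:onz(D,280+x/5-.4,250+y/5-.4,.101)[:2]-c
for n,p in dict(ptr=(330,393),green=(342,411)).items():
    v=g(*p); print(n,np.linalg.norm(v).round(4),'cw angle from slot x',(np.radians(4.85)-np.arctan2(v[1],v[0])).round(3))
a=load('s11')['img'].astype(int);b=load('scene0')['img'].astype(int)
d=np.abs(a-b).sum(2)
for n,(u,v) in dict(blue=(383,270),bowl=(308,292),mug=(490,312),brush=(230,153)).items(): print(n,(d[v-18:v+18,u-18:u+18]>90).sum())
```

```text
ptr 0.0234 cw angle from slot x 1.412
green 0.0307 cw angle from slot x 1.555
blue 42
bowl 0
mug 0
brush 0
```

The pointer reads about 1.41 rad. I'll add 0.08 rad for margin, hold, and check the blue key.

```bash
python3 -m crank '[{"rx":0,"rz":0,"x":0,"y":0,"z":0,"ry":0.03,"gripper":0},{"rx":0,"rz":0,"x":0,"y":0,"z":0,"ry":0.06,"gripper":0},{"rx":0,"rz":0,"x":0,"y":0,"z":0,"ry":0.08,"gripper":0},{"rx":0,"rz":0,"x":0,"y":0,"z":0,"ry":0.08,"gripper":0},{"rx":0,"rz":0,"x":0,"y":0,"z":0,"ry":0.08,"gripper":0},{"rx":0,"rz":0,"x":0,"y":0,"z":0,"ry":0.08,"gripper":0},{"rx":0,"rz":0,"x":0,"y":0,"z":0,"ry":0.08,"gripper":0},{"rx":0,"rz":0,"x":0,"y":0,"z":0,"ry":0.08,"gripper":0},{"rx":0,"rz":0,"x":0,"y":0,"z":0,"ry":0.08,"gripper":0},{"rx":0,"rz":0,"x":0,"y":0,"z":0,"ry":0.08,"gripper":0}]'
python3 st.py .518 -.1682 .113
python3 -c "
from h import *
s=snap('side','d12');a=cv2.resize(s['img'][290:350,310:370,::-1],(400,400),interpolation=2)
s0=load('side0');b=[cv2.resize(x['img'][190:270,200:280,::-1],(200,200)) for x in (s0,s)]
cv2.imwrite('pics/d12c.png',np.hstack([a,np.vstack(b)]))
"
```

```text
clock: 13.55
eef_pos: [0.5173, -0.1691, 0.1127]
eef_rot: [-1.571, -0.001, -1.635]
force: [-5.9, 2.0, 16.4]
finger_gap: 0.0111
13.55 [ 0.5173 -0.1691  0.1127] q [ 0.45  0.43 -0.31  1.96  0.18  0.78 -0.03] zang -3.68 down [-4.e-04 -1.e-03 -1.e+00] F [-5.9  2.  16.4] M [0.37 1.2  0.18] gap 0.0111
d [-0.9 -0.3  0.7]
```

View pics/d12c.png

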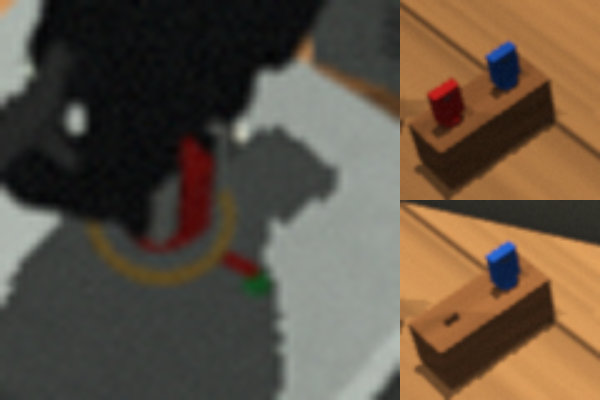

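The pointer's end now touches the green mark (crop (240,265) and (257,285)). The collar is still seated, with 16 N of reaction and an 11.1 mm grip, and the blue key hasn't moved. Handing in.

```bash
python3 -c "
from bench import hand_in
print(hand_in())"; python3 st.py
```

```text
the job is handed in; nothing more can be done
None
the job is handed in; nothing more can be done
```

I took the smaller red key from the block and worked it past both sticky pins with small to-and-fro turns into the 130 × 150 × 100 mm switch box. I pressed it home, turned it about a quarter clockwise, and handed in at about 13.6 s while still gripping and holding it turned. No verdict was reported.

**Last checks:**
- **Seating:** the TCP stood at 112.7 mm (112.8 expected with the collar on the plate), with about 16 N of upward reaction.
- **Grip:** the finger gap was steady at 11.1 mm.
- **Turn:** the pointer read about 1.41 rad, less than the 1.49 rad I expected at that point. I added 0.08 rad, after which the pointer's end touched the green mark. I didn't measure the angle again after that.
- **Bystanders:** the blue key looked unmoved in the before and after crops, and the scene pictures showed no change at the bowl, mug or brush. A pixel check by the blue key did flag 42 changed pixels, probably because its window overlapped the red key's old place.

The only measurement that disagreed was the slot's sideways position, by about 1 mm between views. I corrected for it before inserting the key.

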